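# Cull the warped test panel on the surface plate

### The job

One of the two blue coating panels is warped: lay both flat on the grey surface plate, side by side, and press on their corners with the closed fingertips until you have found the one that rocks and tipped its raised corner down. Put the rocking panel flat in the red tray, and slide the sound one on the plate until it sits snug in the corner of the two fences, one edge against each. Leave the bystanders where they are.

Things in the scene. Friction and masses are not known exactly. Their poses are not given: they have to be found in the camera images.
- panel_p: one of two blue panels that look alike, 120 x 56 x 8 mm (x long, y wide), about 0.15 kg; origin at the centre of the underside, z up through the upper face. One of the two is flat, the other twisted (corners alternately 1.6 mm up and down); the test has to find which
- panel_q: the other blue panel, same size, origin and axes. On a flat surface the twisted panel stands on three corners with the fourth about 6 mm up; pressing that corner with under 1 N tips it down flat and lifts the opposite corner about 6 mm; let go, it tips back. The flat one does not move
- panel_p_c1 (a point): upper +x +y corner tip of panel_p (60 mm along x, 28 mm along y from its middle, on the upper face)
- panel_p_c2 (a point): upper -x +y corner tip of panel_p (60 mm along x, 28 mm along y from its middle, on the upper face)
- panel_p_c3 (a point): upper -x -y corner tip of panel_p (60 mm along x, 28 mm along y from its middle, on the upper face)
- panel_p_c4 (a point): upper +x -y corner tip of panel_p (60 mm along x, 28 mm along y from its middle, on the upper face)
- panel_q_c1 (a point): upper +x +y corner tip of panel_q (60 mm along x, 28 mm along y from its middle, on the upper face)
- panel_q_c2 (a point): upper -x +y corner tip of panel_q (60 mm along x, 28 mm along y from its middle, on the upper face)
- panel_q_c3 (a point): upper -x -y corner tip of panel_q (60 mm along x, 28 mm along y from its middle, on the upper face)
- panel_q_c4 (a point): upper +x -y corner tip of panel_q (60 mm along x, 28 mm along y from its middle, on the upper face)
- surface_plate: grey surface plate, fixed, 200 (x) by 280 mm (y), flat top 30 mm above the worktop; origin at the centre of its underside. On top two aluminium fences, 15 mm wide, 14 mm high: side fence along the whole +y edge (inner face at y = +125 mm), end fence on the +x edge from y = +10 to +125 mm (inner face at x = +85 mm). The rest is bare
- fence_corner (a point): inner corner where the two fences of the surface plate meet, at the height of the plate's top; axes as the plate's
- reject_tray: shallow red open tray, fixed, 190 (x) x 160 (y) x 28 mm, walls 4 mm, floor 4 mm thick; origin at the centre of its underside
- tape_roll: bystander: brown packing tape roll, 105 mm across, 48 high; origin at the centre of its underside
- cream_jar: bystander: small white jar, 51 mm across, 40 high; origin at the centre of its underside
- beaker_cream: bystander: beaker with cream filling, 78 mm across, 96 high; origin at the centre of its underside

How it is judged:
On the way, in this order (a step that is already met when the one before it is completed fails the run):
1. one panel lies on the surface plate, let go ((((x of panel_p in the frame of surface_plate between -0.09 and 0.09 m and y of panel_p in the frame of surface_plate between -0.13 and 0.13 m and z of panel_p in the frame of surface_plate between 0.025 and 0.037 m and angle between panel_p's own z axis and vertical below 0.15 rad) and contact force between the fingers and panel_p below 0.05 N) or ((x of panel_q in the frame of surface_plate between -0.09 and 0.09 m and y of panel_q in the frame of surface_plate between -0.13 and 0.13 m and z of panel_q in the frame of surface_plate between 0.025 and 0.037 m and angle between panel_q's own z axis and vertical below 0.15 rad) and contact force between the fingers and panel_q below 0.05 N))), for 0.1 s.
2. both panels lie flat on the surface plate, let go (x of panel_p in the frame of surface_plate between -0.09 and 0.09 m and y of panel_p in the frame of surface_plate between -0.13 and 0.13 m and z of panel_p in the frame of surface_plate between 0.025 and 0.037 m and angle between each of panel_p, panel_q's own z axis and vertical below 0.15 rad and x of panel_q in the frame of surface_plate between -0.09 and 0.09 m and y of panel_q in the frame of surface_plate between -0.13 and 0.13 m and z of panel_q in the frame of surface_plate between 0.025 and 0.037 m and contact force between the fingers and panel_p below 0.05 N and contact force between the fingers and panel_q below 0.05 N), for 0.1 s.
3. with both panels on the plate, fingertips within 30 mm of the rocking panel's raised corner press it down (over 0.5 N) to within 2.5 mm of a flat panel's height (horizontal distance between the grasp point and panel_q_c3 below 0.03 m and z of panel_q_c3 in the frame of surface_plate below 0.0405 m and contact force between the fingers and panel_q above 0.5 N and x of panel_q in the frame of surface_plate between -0.09 and 0.09 m and y of panel_q in the frame of surface_plate between -0.13 and 0.13 m and z of panel_q in the frame of surface_plate between 0.025 and 0.037 m and angle between each of panel_q, panel_p's own z axis and vertical below 0.15 rad and x of panel_p in the frame of surface_plate between -0.09 and 0.09 m and y of panel_p in the frame of surface_plate between -0.13 and 0.13 m and z of panel_p in the frame of surface_plate between 0.025 and 0.037 m), for 0.1 s.
At the end, for the whole second after the job is handed in: the rocking panel lies flat on the red tray's floor; the flat panel lies flat on the surface plate with one edge against each fence (within 3 mm of touching each, parallel to them within 0.04 rad; either its long or its short side may lie on the side fence); both at rest (x of panel_q in the frame of reject_tray between -0.06 and 0.06 m and y of panel_q in the frame of reject_tray between -0.075 and 0.075 m and z of panel_q in the frame of reject_tray below 0.014 m and angle between panel_q's own z axis and vertical below 0.2 rad and ((x of panel_p in the frame of surface_plate between 0.022 and 0.028 m and y of panel_p in the frame of surface_plate between 0.094 and 0.1 m and angle between the x axis of panel_p and the x axis of surface_plate, either way round below 0.04 rad) or (x of panel_p in the frame of surface_plate between 0.054 and 0.06 m and y of panel_p in the frame of surface_plate between 0.062 and 0.068 m and angle between the x axis of panel_p and the y axis of surface_plate, either way round below 0.04 rad)) and z of panel_p in the frame of surface_plate between 0.027 and 0.033 m and angle between panel_p's own z axis and vertical below 0.04 rad and linear speed of each of panel_p, panel_q below 0.01 m/s).
It fails at once if a bystander (brown packing tape roll, 105 mm across, 48 high) is moved more than 30 mm or tipped (distance of tape_roll from where it was at the start of the episode above 0.03 m or angle between tape_roll's own z axis and vertical above 0.3 rad).
It fails at once if a bystander (small white jar, 51 mm across, 40 high) is moved more than 30 mm or tipped (distance of cream_jar from where it was at the start of the episode above 0.03 m or angle between cream_jar's own z axis and vertical above 0.3 rad).
It fails at once if a bystander (beaker with cream filling, 78 mm across, 96 high) is moved more than 30 mm or tipped (distance of beaker_cream from where it was at the start of the episode above 0.03 m or angle between beaker_cream's own z axis and vertical above 0.3 rad).
It also fails if it takes over 72 s, if anything falls off the work surface, if the arm or the gripper's body presses on something with over 40 N, if the wrist force passes 120 N, or if a joint passes its speed limit or range.

### The arm

A 7-joint arm with a two-finger parallel gripper is mounted at the origin on a cart in front of the work surface, level with it; the furniture and walls round the work are solid. World frame = base frame: x ahead of the robot, y to its left, z up, the work surface at z = 0. Lengths are in m, angles in rad, forces in N, time in s.
With the tool pointing down it reaches from about 0.425 to 0.875 m from the base axis. Payload 4.7 kg.
Tool frame: the origin (TCP) lies on the centre line of the jaws, within the pads' length; the fingertips stand ctrl.tips_ahead ahead of it and the grasp point (between the pads) lies 6 mm ahead of it (ctrl.tips_ahead is the distance from the TCP to the fingertips, in m); y points along the fingers, x is the direction in which the jaws open and shut, and the axes are right-handed (so a half turn about y gives the same grasp; the last joint's range is limited). The gripper opens to 87 mm and grips with 3 to 60 N. Pads are 19 mm wide; open, the fingers measure 117 mm over their backs; the gripper's body (75 mm by 190 mm) begins 51 mm behind the grasp point.
Start: joints at [-1.249, 0.321, -0.07, 1.45, 0.023, 1.371, -0.057], TCP at [0.197, 0.619, 0.209] pointing down, gripper open.
Joint ranges: [-2.86, 2.86], [-0.3, 2.09], [-1.38, 1.24], [0.06, 2.45], [-1.56, 4.7], [0.09, 2.05], [-2.69, 2.69]. Speed limits (rad/s): [2.57, 2.57, 3.14, 3.14, 3.14, 3.14, 3.14].

### API

Orientations are given as a 3x3 rotation matrix whose columns are the frame's x, y, z axes.
In Python, from station import readout, eyes, job, ctrl gives the robot as it stands.
- The arm moves only by the tool drive_tool, never from a script. Its argument "rows" is text: rows parted by semicolons, each of 7 numbers parted by spaces: the shift along the tool's x, y, z in mm, then the turn, a rotation vector about the tool's x, y, z in degrees, then the closure in counts, from 0 (fully open) to 255 (shut). A call has 1 to 12 rows; each row is the pose to reach, as a shift and turn from the pose commanded when the call began, along the tool's axes at that moment; what a row does not reach only later rows make up. A row lasts 1/8 s, in which the tool goes at most 62.5 mm and 10.7 degrees, less where a joint would pass 70% of its speed; a pose out of reach is approached as far as the arm can. A call with a gripper value outside its range is refused whole. The fingers move at their own pace and stop on an object; "squeeze" is the grip in N (left out, the last holds). Time passes only in rows, so rows that repeat a pose let the fingers close. It gives the time, the measured TCP pose, the force and the opening at its end, in the units of the state.
- readout.observe(): the state, without advancing time (a new reading comes with each control period).
- eyes.grab_frame(name): name is "scene" or "top"; returns a dict with "image" (384x512x3 uint8, red, green, blue), "depth" (384x512 float32, m along the optical axis (not along the pixel's ray), 0 where there is no reading), "vfov" (degrees; the focal length in pixels is half the picture's height over the tangent of half this angle, whatever the lens; pixels are square), "cx", "cy" (the principal point, pixels), "camera_from_world" (4x4, takes a point from world to camera coordinates). Camera axes: x right, y up, looking along -z (the intrinsics and any distortion apply to the point x, -y, -z); pixel columns grow to the right and rows downward; lengths in m; the calibration is good to about 2 mm. A picture is of the moment at which its call begins.
- job.sign_off(): hands the job in, once; it reports no verdict.
The state is a dict: "time": time; "q": joint angles; "joint_velocities": joint speeds; "effort": joint torques, N m; "tcp_pos": TCP position; "ee_rot": TCP orientation; "ft_force": force on the tool from outside, world axes, zero at the start; "ft_torque": the same for the moment, N m; "grip_width": finger opening in m.
Only numpy, scipy, OpenCV 4.12 (cv2) and the standard library are available. Lean on these libraries where they do the work, as an engineer would, in place of code of your own. Each camera call takes 0.05 s, during which the arm holds its last target. There are 200 camera calls.

## Working session

There is one attempt and no reset: what is moved stays moved. The work goes in short steps, Python scripts to look and compute and a tool call to move; the robot and the scene stay as the last step left them, time stands still between calls to the robot, and variables do not carry over. Pictures are saved under pics/ and viewed, about 8 in all and at most 12, crops included, and the job is handed in when it is done.

Besides the shell and the picture viewer there is one more tool, called after "Request:" as name(argument=value, ...), one argument or row to a line, values as JSON. drive_tool: Moves the arm, as the interface text tells. Its arguments: {"type":"object","properties":{"rows":{"type":"string"},"squeeze":{"type":"number"}},"required":["rows"]}

```bash
mkdir -p pics; ls; cat > h.py <<'E'
import numpy as np, cv2
from station import readout, eyes, job, ctrl
def grab(name, save=None):
    f=eyes.grab_frame(name)
    if save: cv2.imwrite('pics/'+save, cv2.cvtColor(f['image'],cv2.COLOR_RGB2BGR))
    return f
def cloud(f):
    h,w=f['depth'].shape; fl=h/2/np.tan(np.radians(f['vfov'])/2)
    v,u=np.mgrid[:h,:w]; d=f['depth']
    P=np.stack([(u-f['cx'])/fl*d,-(v-f['cy'])/fl*d,-d,np.ones_like(d)],-1)
    return (P@np.linalg.inv(f['camera_from_world']).T)[...,:3]
def ray(f,u,v,z):
    h=f['depth'].shape[0]; fl=h/2/np.tan(np.radians(f['vfov'])/2)
    T=np.linalg.inv(f['camera_from_world']); d=T[:3,:3]@np.array([(u-f['cx'])/fl,-(v-f['cy'])/fl,-1.]); c=T[:3,3]
    return c+d*(z-c[2])/d[2]
E
python3 - <<'E'
from h import *
for n in('top','scene'):
    f=grab(n,n+'0.png'); print(n,{k:f[k] for k in f if k not in('image','depth')},np.linalg.inv(f['camera_from_world'])[:3,3],(f['depth']>0).mean())
s=readout.observe(); print(s['tcp_pos'],s['ee_rot'],s['ft_force'],s['grip_width'],s['time'],ctrl.tips_ahead)
E
```

```text
pics
top {'vfov': 44.8031083285512, 'cx': 245.51002796670522, 'cy': 192.0803791999895, 'camera_from_world': array([[-0.01243572, -0.99991785,  0.00310606, -0.08361865],
       [ 0.99684742, -0.01215398,  0.07840601, -0.59341307],
       [-0.07836182,  0.00407131,  0.99691667, -1.47536604],
       [ 0.        ,  0.        ,  0.        ,  1.        ]])} [ 0.47489007 -0.08481744  1.51760388] 0.9958445231119791
scene {'vfov': 53.225745855471274, 'cx': 256.5354973341528, 'cy': 196.728457046494, 'camera_from_world': array([[ 0.49563774, -0.86847894, -0.00935696, -0.34342507],
       [ 0.69157169,  0.38811418,  0.60917649, -0.38585507],
       [-0.52542538, -0.30840186,  0.79297948, -1.01968758],
       [ 0.        ,  0.        ,  0.        ,  1.        ]])} [-0.09870887 -0.46297517  1.04043174] 0.9959564208984375
[0.19679221 0.61893638 0.20785024] [[ 3.02878435e-01 -4.60265389e-04 -9.53029088e-01]
 [ 9.53027597e-01 -1.68717698e-03  3.02878776e-01]
 [-1.74733336e-03 -9.99998471e-01 -7.23639071e-05]] [-0.42878105  0.27684865 -0.20574362] 0.0872634474664168 0.1 0.025
```

View images.

View pics/top0.png

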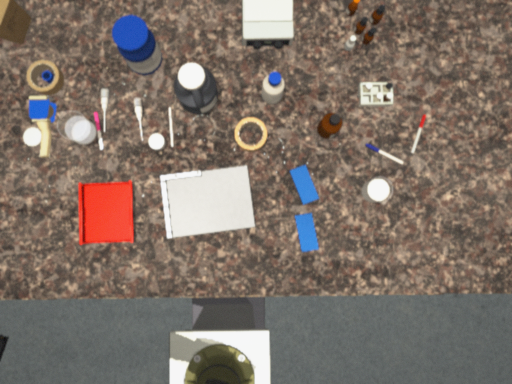

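View pics/scene0.png

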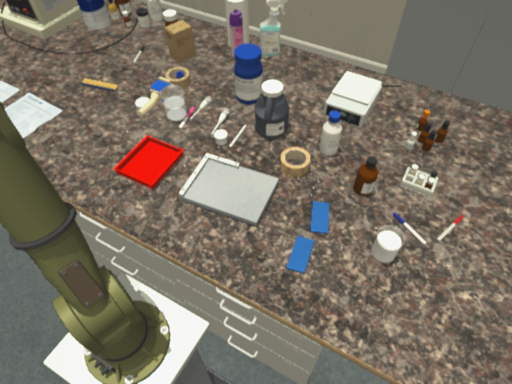

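```bash
python3 - <<'E'
from h import *
for n in('top','scene'):
    f=grab(n); C=cloud(f); hsv=cv2.cvtColor(f['image'],cv2.COLOR_RGB2HSV)
    print(n,'table z',np.median(C[250:270,250:400,2]) if n=='top' else '')
    for nm,m in(('blue',cv2.inRange(hsv,(100,150,80),(120,255,255))),('red',cv2.inRange(hsv,(0,200,100),(8,255,255))),('grey',cv2.inRange(hsv,(0,0,150),(180,30,255)))):
        cs,_=cv2.findContours(m,cv2.RETR_EXTERNAL,cv2.CHAIN_APPROX_NONE)
        for c in cs:
            if cv2.contourArea(c)<350: continue
            k=np.zeros_like(m); cv2.drawContours(k,[c],-1,255,-1); k=cv2.erode(k,np.ones((5,5)))>0
            z=np.median(C[k][:,2])
            mn=C[k].mean(0)
            if abs(mn[1])>.7 or mn[0]<.3 or mn[0]>.95: continue
            # contour to plane
            zz={'blue':z,'red':.028,'grey':z}[nm]
            W=np.array([ray(f,u,v,zz)[:2] for u,v in c[:,0]])
            r=cv2.minAreaRect((W*1000).astype(np.float32))
            print(nm,'z %.4f sd %.4f'%(z,C[k][:,2].std()),'rect',np.round(r[0],1),np.round(r[1],1),round(r[2],1))
            if nm!='red':
                A=np.c_[C[k][:,:2]-mn[:2],np.ones(k.sum())]; s=np.linalg.lstsq(A,C[k][:,2],rcond=None); print('   fit',s[0]); 
E
```

```text
top table z 0.0002534176176457459
blue z 0.0099 sd 0.0786 rect [ 462.3 -285.5] [116.3  53.8] 9.6
   fit [-0.47952566  3.53709026  0.01403706]
blue z 0.0083 sd 0.0804 rect [ 617.2 -280.7] [118.5  55.2] 20.1
   fit [-1.40954506  3.3984447   0.01263621]
red z 0.0040 sd 0.1050 rect [533.7 357. ] [189.2 168.6] 2.3
grey z 0.0691 sd 0.1317 rect [ 590.3 -504.6] [69.  68.9] 89.3
   fit [-0.85961257  2.85694977  0.08131832]
grey z 0.0303 sd 0.0732 rect [566.   33.5] [206.8 284.7] 6.8
   fit [-0.10766021 -0.05989245  0.03459426]
grey z 0.0650 sd 0.0147 rect [795.  428.4] [99.1 82.2] 70.8
   fit [-0.14701023 -0.22302357  0.06912263]
grey z 0.0305 sd 0.0199 rect [ 910.6 -520.2] [105.4  73.2] 89.3
   fit [-0.28536433  0.14275661  0.03188799]
grey z 0.1963 sd 0.0982 rect [920.   63.8] [75.5 74.2] 89.4
   fit [-2.22585769 -0.75375156  0.20370502]
scene table z 
blue z 0.0100 sd 0.0778 rect [ 459.2 -286.7] [116.6  53.1] 9.4
   fit [-0.93067176 -1.32247947  0.01592754]
blue z 0.0082 sd 0.0021 rect [ 615.  -281.2] [118.6  52.8] 20.9
   fit [-0.00136599 -0.0105704   0.00817172]
red z 0.0050 sd 0.0756 rect [526.9 352.6] [200.2 180.1] 2.7
grey z 0.0697 sd 0.0628 rect [ 577.4 -509.6] [109.2  71.7] 16.7
   fit [-1.21411816  0.48574666  0.07276679]
grey z 0.0305 sd 0.0582 rect [569.6  37.1] [214.8 289.2] 6.5
   fit [-0.48243864 -0.17392706  0.03425994]
grey z 0.0704 sd 0.0680 rect [769.3 413.5] [155.2  79.8] 42.3
   fit [-0.46716089 -0.63559291  0.07235198]
```

```bash
cat >> h.py <<'E'
from scipy.spatial.transform import Rotation as R
def go(p,a,R0=None,p0=None):
    "shift mm and turn deg in tool axes to put TCP at p (m), tool x at world angle a deg, pointing down; returns end pose"
    s=readout.observe(); R0=np.array(s['ee_rot']) if R0 is None else R0; p0=np.array(s['tcp_pos']) if p0 is None else p0
    a=np.radians(a); x=np.array([np.cos(a),np.sin(a),0]); y=np.array([0,0,-1.]); T=np.c_[x,y,np.cross(x,y)]
    print(np.round(1000*R0.T@(np.array(p)-p0),1),np.round(np.degrees(R.from_matrix(R0.T@T).as_rotvec()),1))
    return T,np.array(p)
E
python3 - <<'E'
from h import *
go([.5,.3,.2],1);go([.616,-.281,.1],-69.6)
E
```

```text
[-212.3    8.5 -385.5] [ 0.  71.4 -0.1]
[-730.7  109.1 -672.1] [ 1.00e-01  1.42e+02 -0.00e+00]
```

Request:
drive_tool(
  rows="-212 8 -386 0 71 0 0;-212 8 -386 0 71 0 0;-212 8 -386 0 71 0 0;-212 8 -386 0 71 0 0;-212 8 -386 0 71 0 0;-212 8 -386 0 71 0 0;-212 8 -386 0 71 0 0;-731 109 -672 0 142 0 0;-731 109 -672 0 142 0 0;-731 109 -672 0 142 0 0;-731 109 -672 0 142 0 0;-731 109 -672 0 142 0 0",
  squeeze=15,
)

```text
time: 1.7
tcp_pos: [0.5594, -0.0011, 0.1484]
ee_rot: [[0.606, 0.001, 0.795], [-0.795, 0.001, 0.606], [-0.0, -1.0, 0.001]]
ft_force: [1.5, 0.7, -1.0]
grip_width: 0.0873
```

```bash
python3 - <<'E'
from h import *
s=readout.observe();print(s['time'],s['tcp_pos'],s['q'])
go([.616,-.281,.1],-69.6);go([.616,-.281,.028],-69.6)
E
```

```text
1.7 [ 0.55943471 -0.00112451  0.14844449] [-0.58169393  0.18211759  0.60087222  1.78007651 -0.11028087  1.21209978
 -0.86927584]
[ 256.9   48.3 -124.7] [-0.1 16.9 -0. ]
[ 256.9  120.3 -124.8] [-0.1 16.9 -0. ]
```

Request:
drive_tool(
  rows="257 48 -125 0 17 0 0;257 48 -125 0 17 0 0;257 48 -125 0 17 0 0;257 48 -125 0 17 0 0;257 48 -125 0 17 0 0;257 48 -125 0 17 0 0;257 48 -125 0 17 0 0",
)

```text
time: 2.58
tcp_pos: [0.6174, -0.2781, 0.1002]
ee_rot: [[0.353, -0.0, 0.936], [-0.936, 0.001, 0.353], [-0.001, -1.0, 0.0]]
ft_force: [-0.6, 0.4, -0.7]
grip_width: 0.0873
```

```bash
python3 - <<'E'
from h import *
s=readout.observe();print(s['time'],s['tcp_pos'],s['q'],s['ft_force'])
go([.616,-.281,.1],-69.6);go([.616,-.281,.028],-69.6)
f=grab('top')
cv2.imwrite('pics/a.png',cv2.resize(cv2.cvtColor(f['image'][100:300,40:440],cv2.COLOR_RGB2BGR),None,fx=2,fy=2))
E
```

```text
2.575 [ 0.61743801 -0.27808151  0.10021826] [-0.12890939  0.52178476  0.70380284  1.52822267 -0.35134983  1.22206798
 -0.57936148] [-0.61724418  0.39050731 -0.70470277]
[ 2.2  0.2 -2.4] [-0.   0.3 -0.1]
[ 2.3 72.2 -2.4] [-0.   0.3 -0.1]
```

View pics/a.png

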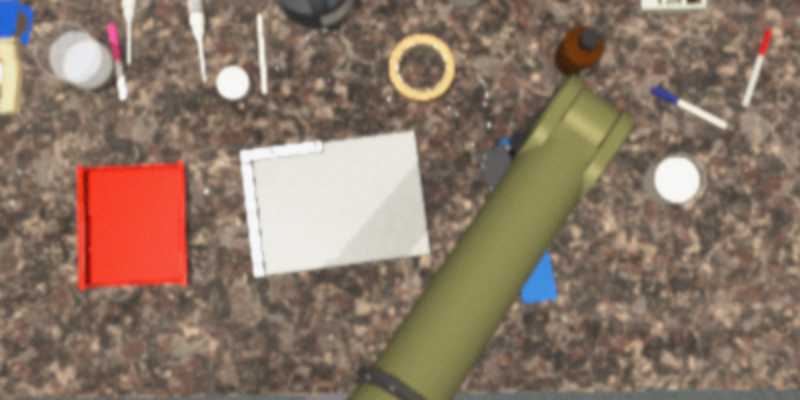

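Request:
drive_tool(
  rows="2 40 -2 0 0 0 0;2 72 -2 0 0 0 0;2 72 -2 0 0 0 0;2 72 -2 0 0 0 255;2 72 -2 0 0 0 255;2 72 -2 0 0 0 255;2 72 -2 0 0 0 255;2 72 -2 0 0 0 255",
  squeeze=15,
)

```text
time: 3.62
tcp_pos: [0.6162, -0.2819, 0.0288]
ee_rot: [[0.353, 0.0, 0.936], [-0.936, 0.0, 0.353], [0.0, -1.0, 0.0]]
ft_force: [1.4, 0.5, 0.2]
grip_width: 0.0452
```

```bash
python3 - <<'E'
from h import *
s=readout.observe();print(s['grip_width'],s['ft_force'])
f=grab('scene')
cv2.imwrite('pics/b.png',cv2.resize(cv2.cvtColor(f['image'][150:300,230:430],cv2.COLOR_RGB2BGR),None,fx=4,fy=4))
s=readout.observe();print(s['grip_width'],s['ft_force'])
E
```

```text
0.04517851244545373 [1.41142041 0.50822582 0.1582121 ]
0.04107532097138523 [-0.22856195 -0.41871923  0.83384404]
```

View pics/b.png

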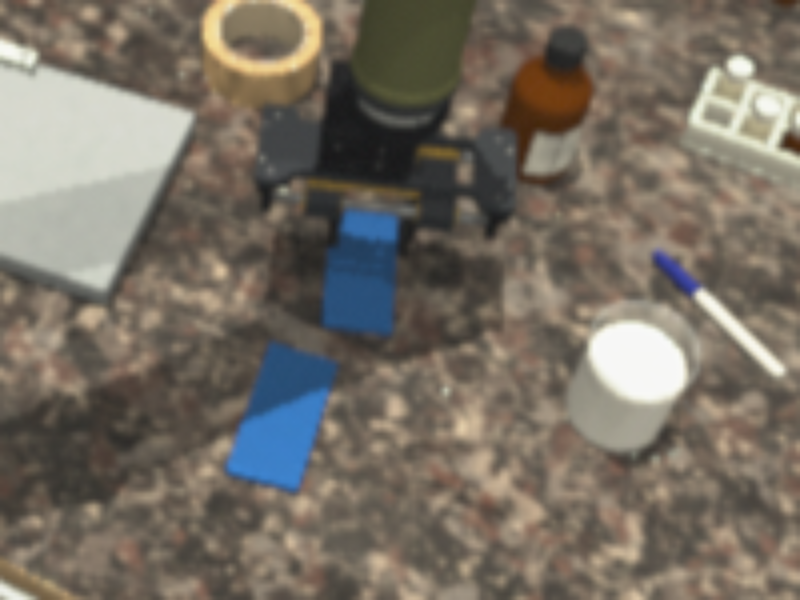

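```bash
python3 - <<'E'
from h import *
s=readout.observe();print(s['grip_width'],s['ft_force'],ctrl.tips_ahead, [a for a in dir(ctrl) if a[0]!='_'])
print(readout.observe()['tcp_pos'])
f=grab('scene')
hsv=cv2.cvtColor(f['image'],cv2.COLOR_RGB2HSV);m=cv2.inRange(hsv,(100,150,60),(120,255,255));C=cloud(f)
k=np.zeros_like(m);k[195:235,300:345]=1
P=C[(k>0)&(m>0)];P=P[P[:,2]<.05];print(len(P))
A=np.c_[P[:,:2]-P[:,:2].mean(0),np.ones(len(P))];c=np.linalg.lstsq(A,P[:,2],rcond=None);print(P.mean(0),c[0],np.sqrt(c[1]/len(P)))
E
```

```text
0.04107532097138523 [-0.22856195 -0.41871923  0.83384404] 0.025 ['Unreachable', 'tips_ahead']
[ 0.61619767 -0.28186915  0.02866256]
429
[ 0.60974596 -0.28506856  0.0084379 ] [ 0.0066648  -0.01056183  0.0084379 ] [0.00323653]
```

Request:
drive_tool(
  rows="0 -8 0 0 0 0 50;0 -8 0 0 0 0 50;0 -8 0 0 0 0 50;0 -8 0 0 0 0 50;0 -8 0 0 0 0 50;0 1 0 0 0 0 50;0 2 0 0 0 0 50;0 2 0 0 0 0 50",
)

```text
time: 4.72
tcp_pos: [0.6159, -0.2817, 0.0261]
ee_rot: [[0.353, -0.001, 0.936], [-0.936, 0.0, 0.353], [-0.0, -1.0, -0.001]]
ft_force: [0.2, 0.2, 0.1]
grip_width: 0.0698
```

Request:
drive_tool(
  rows="0 1 0 0 0 0 50;0 2 0 0 0 0 50;0 3 0 0 0 0 50;0 3 0 0 0 0 50",
)

```text
time: 5.22
tcp_pos: [0.6161, -0.2817, 0.0235]
ee_rot: [[0.353, -0.0, 0.936], [-0.936, 0.0, 0.353], [-0.0, -1.0, 0.0]]
ft_force: [-0.3, -0.7, -0.1]
grip_width: 0.0703
```

Request:
drive_tool(
  rows="0 1 0 0 0 0 50;0 2 0 0 0 0 50;0 3 0 0 0 0 50;0 3 0 0 0 0 50",
)

```text
time: 5.72
tcp_pos: [0.6161, -0.2818, 0.0205]
ee_rot: [[0.353, -0.0, 0.936], [-0.936, 0.0, 0.353], [-0.0, -1.0, -0.0]]
ft_force: [-0.3, -0.1, 1.0]
grip_width: 0.0704
```

Request:
drive_tool(
  rows="0 1 0 0 0 0 50;0 2 0 0 0 0 50;0 2 0 0 0 0 50",
)

```text
time: 6.1
tcp_pos: [0.6161, -0.2818, 0.0185]
ee_rot: [[0.353, -0.0, 0.936], [-0.936, 0.0, 0.353], [-0.0, -1.0, -0.0]]
ft_force: [-0.1, -1.0, 0.6]
grip_width: 0.0701
```

Request:
drive_tool(
  rows="0 -2 0 0 0 0 50;0 -2 0 0 0 0 150;0 -2 0 0 0 0 150;0 -2 0 0 0 0 150;0 -2 0 0 0 0 150",
)

```text
time: 6.72
tcp_pos: [0.6162, -0.2818, 0.0205]
ee_rot: [[0.353, -0.0, 0.936], [-0.936, 0.0, 0.353], [-0.0, -1.0, 0.0]]
ft_force: [-0.1, 0.5, -0.9]
grip_width: 0.0395
```

```bash
python3 - <<'E'
from h import *
f=grab('scene')
cv2.imwrite('pics/c.png',cv2.resize(cv2.cvtColor(f['image'][165:250,270:383],cv2.COLOR_RGB2BGR),None,fx=7,fy=7,interpolation=cv2.INTER_CUBIC))
h=384;fl=h/2/np.tan(np.radians(f['vfov'])/2)
for p in([.616,-.282,.0205],[.616,-.282,-.0045],[.616,-.282,.008],[.616,-.282,.071]):
    q=f['camera_from_world']@np.r_[p,1];print(p,q[0]/-q[2]*fl+f['cx'],-q[1]/-q[2]*fl+f['cy'])
print(readout.observe()['grip_width'])
E
```

```text
[0.616, -0.282, 0.0205] 320.3773488105429 214.2818937126531
[0.616, -0.282, -0.0045] 319.4439835924761 218.6375662920212
[0.616, -0.282, 0.008] 319.9069656120892 216.47699929366445
[0.616, -0.282, 0.071] 322.35680593724857 205.04449450178018
0.0377794541264087
```

View pics/c.png

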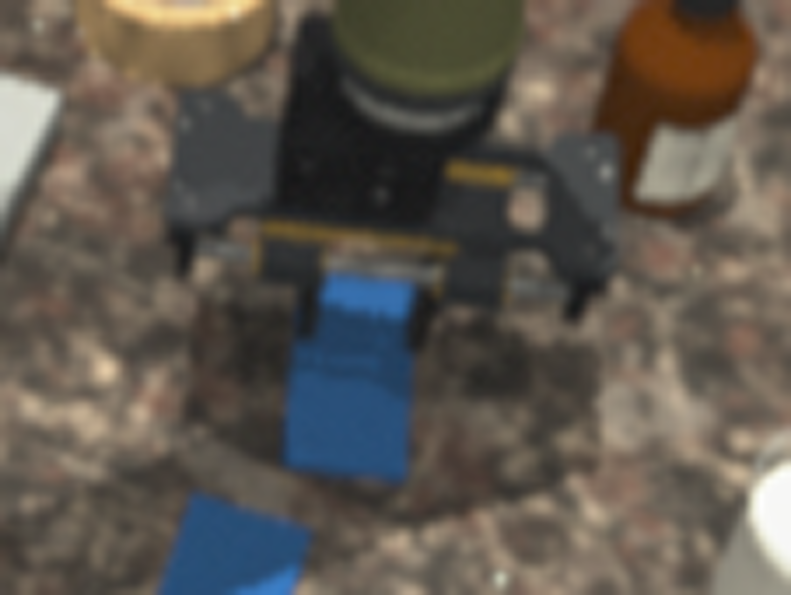

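```bash
python3 - <<'E'
from h import *
f=grab('scene');C=cloud(f);im=f['image'];h=384
fl=h/2/np.tan(np.radians(f['vfov'])/2)
ax=np.array([.353,-.936,0])
for s in(-1,1):
  for z in(0,.004,.01,.015,.02,.03):
    p=np.array([.6162,-.2818,z])+s*.024*ax
    q=f['camera_from_world']@np.r_[p,1];print(s,z,round(q[0]/-q[2]*fl+f['cx'],1),round(-q[1]/-q[2]*fl+f['cy'],1))
print('z mm');
for r in range(204,222): print(r,' '.join('%3d%s'%(min(999,C[r,c,2]*1000),'b' if im[r,c,2]>im[r,c,0]+40 else ' ') for c in range(308,338)))
E
```

```text
-1 0 312.2 216.9
-1 0.004 312.4 216.2
-1 0.01 312.6 215.1
-1 0.015 312.7 214.3
-1 0.02 312.9 213.4
-1 0.03 313.2 211.6
1 0 326.9 218.7
1 0.004 327.1 218.0
1 0.01 327.4 217.0
1 0.015 327.6 216.1
1 0.02 327.8 215.2
1 0.03 328.2 213.4
z mm
204 113  115  116  116  115  115  116  116  121    3b   5b   8b   8b   7b 114  117  118  120  117  119  116  118  121  119  125  129  126  126  128  129 
205 108  111  111  114  114  114  114  114   79b   3b  11b  10b   7b   7b   7b   6b  11b   7b   9b   8b   6   82  116  117  121  125  127  127  129  128 
206   0    1    0   -1    7   74   72  110   73b   7b   9b   5b   6b   8b   7b   7b   7b   6b   7b   7b  57b  80   82   85  119  121  117  123  120  123 
207  -1  999    0   -1    9   70   66   69    5b  10b   7b  10b   6b   9b   9b  10b   8b   8b   8b  10b  58b  72   76   80  114  116  120  114  118  119 
208   4   -2   -1    0   10   62   60   63    7b   7b   6b  10b   8b   7b   8b   6b   5b  10b   5b  12b  59b  69   70   76  113  107  108  106  112  113 
209   0    0    0    0    9   57   54   56    7b  10b   8b   9b  12b   7b   7b   6b   6b   7b
[... 1207 characters left out ...]
   8b   9b   8b   7b   6b  11b  10b  11b   1    3    2    1    0    1    4    3    2 
218  -1   -3    1    7b   8b   7b   6b   8b   9b   8b   7b   7b   7b   6b   9b   6b   9b   8b   9b   7b   9   -1    0   -2   -3    0    1    0    0   -2 
219   0    0    1    5b   9b   6b   5b  10b  10b  11b   7b   5b   7b   4b  10b   3b   8b   8b   5b   9b   4   -2    5    2    1    3    0    0   -1   -1 
220   0    3    1    6b  11b   7b   7b   8b   8b   5b   8b   8b   8b   9b  10b   7b  10b   7b   9b   7b   9   -3    0    0    0   -2    0   -3   -2   -1 
221  -1    1    0    9b   8b   8b   8b   6b   7b   8b   5b   8b   9b   3b   5b  10b   9b   6b  10b  10b   6    3    0   -1    0   -4    1    1    0    2
```

Request:
drive_tool(
  rows="0 0 0 0 0 0 40;0 0 0 0 0 0 40;0 0 0 0 0 0 40;0 0 0 0 0 0 40;0 10 0 0 0 0 40;0 20 0 0 0 0 40;0 25 0 0 0 0 40;0 25 0 0 0 0 40",
)

```text
time: 7.82
tcp_pos: [0.6156, -0.2816, -0.0053]
ee_rot: [[0.353, -0.001, 0.936], [-0.936, 0.0, 0.353], [-0.001, -1.0, -0.001]]
ft_force: [0.5, -0.2, -0.1]
grip_width: 0.0733
```

```bash
cat >> h.py <<'E'
def tips(f=None):
    "lowest z of finger-like dark points near the reported TCP, scene view"
    f=f or grab('scene');C=cloud(f);im=f['image'].astype(int);s=readout.observe()
    p=np.array(s['tcp_pos']);D=np.linalg.norm(C[...,:2]-p[:2],axis=-1)
    k=(D<.06)&(im.max(-1)<70)&(C[...,2]>.012)&(C[...,2]<.1+p[2])
    z=np.sort(C[k][:,2]);print('tcp z %.4f'%p[2],'low z',np.round(z[:8]*1000),len(z),'width',s['grip_width'])
E
python3 -c "
from h import *
tips()"
```

```text
tcp z -0.0047 low z [12. 12. 14. 15. 15. 15. 17. 18.] 76 width 0.07364612324067579
```

Request:
drive_tool(
  rows="0 2 0 0 0 0 40;0 4 0 0 0 0 40;0 4 0 0 0 0 40",
)

```text
time: 8.25
tcp_pos: [0.6161, -0.2817, -0.0085]
ee_rot: [[0.353, -0.0, 0.936], [-0.936, 0.0, 0.353], [-0.0, -1.0, -0.0]]
ft_force: [-0.2, 0.3, 0.4]
grip_width: 0.0732
```

Request:
drive_tool(
  rows="0 1 0 0 0 0 40;0 2 0 0 0 0 40;0 2 0 0 0 0 40",
)

```text
time: 8.62
tcp_pos: [0.6161, -0.2818, -0.0105]
ee_rot: [[0.353, -0.0, 0.936], [-0.936, 0.0, 0.353], [-0.0, -1.0, -0.0]]
ft_force: [-0.8, -0.3, -0.3]
grip_width: 0.0734
```

Request:
drive_tool(
  rows="0 1 0 0 0 0 40;0 2 0 0 0 0 40;0 2 0 0 0 0 40",
)

```text
time: 9.0
tcp_pos: [0.6161, -0.2817, -0.0125]
ee_rot: [[0.353, -0.0, 0.936], [-0.936, 0.0, 0.353], [-0.0, -1.0, -0.0]]
ft_force: [0.4, 0.0, -0.2]
grip_width: 0.0733
```

Request:
drive_tool(
  rows="0 0 0 0 0 0 150;0 0 0 0 0 0 150;0 0 0 0 0 0 150;0 0 0 0 0 0 150",
  squeeze=15,
)

```text
time: 9.5
tcp_pos: [0.6162, -0.2817, -0.0123]
ee_rot: [[0.353, 0.0, 0.936], [-0.936, 0.0, 0.353], [-0.0, -1.0, 0.0]]
ft_force: [-1.0, 0.2, 1.1]
grip_width: 0.0559
```

```bash
python3 - <<'E'
from h import *
go([.616,-.2815,.07],-69.3);go([.552,.061,.07],-83.3);go([.552,.061,.019],-83.3)
E
```

```text
[ -0.3 -82.3  -0.1] [-0. -0. -0.]
[-343.4  -82.3   60.8] [-0. 14. -0.]
[-343.4  -31.3   60.8] [-0. 14. -0.]
```

Request:
drive_tool(
  rows="0 -50 0 0 0 0 150;0 -82 0 0 0 0 150;-60 -82 10 0 3 0 150;-120 -82 21 0 6 0 150;-180 -82 32 0 8 0 150;-240 -82 42 0 10 0 150;-300 -82 53 0 12 0 150;-343 -82 61 0 14 0 150;-343 -82 61 0 14 0 150;-343 -50 61 0 14 0 150;-343 -34 61 0 14 0 150;-343 -34 61 0 14 0 150",
)

```text
time: 11.0
tcp_pos: [0.5511, 0.0593, 0.0203]
ee_rot: [[0.114, -0.003, 0.993], [-0.993, -0.001, 0.114], [0.001, -1.0, -0.003]]
ft_force: [0.6, -0.2, -2.0]
grip_width: 0.0556
```

```bash
python3 - <<'E'
from h import *
go([.552,.061,.019],-83.3)
f=grab('scene','d.png');print(readout.observe()['ft_force'])
E
```

```text
[-1.6  1.3  1.1] [ 0.2 -0.1  0.1]
[ 0.653247    0.25250108 -1.86762387]
```

View pics/d.png

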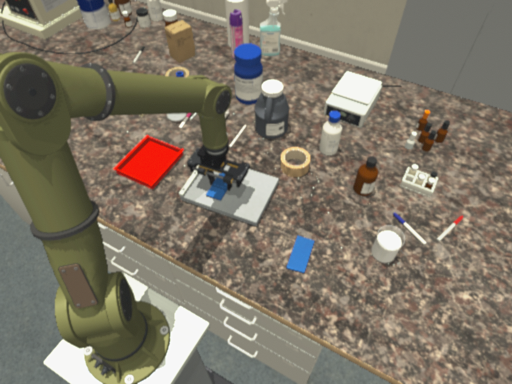

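Request:
drive_tool(
  rows="0 1 0 0 0 0 150;0 2 0 0 0 0 150;0 2 0 0 0 0 150;0 2 0 0 0 0 40;0 2 0 0 0 0 40;0 2 0 0 0 0 40;0 2 0 0 0 0 40;0 -40 0 0 0 0 40;0 -70 0 0 0 0 40",
)

```text
time: 12.18
tcp_pos: [0.5526, 0.0605, 0.0928]
ee_rot: [[0.116, 0.001, 0.993], [-0.993, -0.0, 0.116], [0.0, -1.0, 0.001]]
ft_force: [0.9, -0.6, 0.6]
grip_width: 0.0733
```

```bash
python3 - <<'E'
from h import *
go([.46,-.285,.06],-80.5);go([.461,-.286,-.0123],-80.5)
E
```

```text
[ 332.5   32.8 -131.9] [-0.  -2.9  0. ]
[ 333.6  105.1 -131.1] [-0.  -2.9  0. ]
```

Request:
drive_tool(
  rows="60 0 -24 0 -1 0 20;120 0 -48 0 -2 0 20;180 0 -72 0 -3 0 20;235 10 -95 0 -3 0 20;290 20 -118 0 -3 0 20;334 30 -131 0 -3 0 20;334 33 -131 0 -3 0 20;334 60 -131 0 -3 0 20;334 90 -131 0 -3 0 20;334 105 -131 0 -3 0 20;334 105 -131 0 -3 0 20;334 105 -131 0 -3 0 20",
)

```text
time: 13.68
tcp_pos: [0.4616, -0.2858, -0.0131]
ee_rot: [[0.168, 0.001, 0.986], [-0.986, 0.0, 0.168], [0.0, -1.0, 0.001]]
ft_force: [-0.2, 0.3, -0.3]
grip_width: 0.0802
```

Request:
drive_tool(
  rows="0 0 0 0 0 0 150;0 0 0 0 0 0 150;0 0 0 0 0 0 150;0 0 0 0 0 0 150;0 0 0 0 0 0 150",
)

```text
time: 14.3
tcp_pos: [0.4611, -0.2863, -0.0132]
ee_rot: [[0.168, 0.001, 0.986], [-0.986, 0.0, 0.168], [0.0, -1.0, 0.001]]
ft_force: [-0.2, 0.7, 4.1]
grip_width: 0.0558
```

```bash
python3 - <<'E'
from h import *
th=np.radians(6.7);c=np.array([.565,.0325]);R2=np.array([[np.cos(th),-np.sin(th)],[np.sin(th),np.cos(th)]])
t=c+R2@[-.01,-.08];print(t)
s=readout.observe();print(s['tcp_pos'])
go([*t,.07],-83.3);go([*t,.019],-83.3)
f=grab('top','e.png');C=cloud(f)
hsv=cv2.cvtColor(f['image'],cv2.COLOR_RGB2HSV);m=cv2.inRange(hsv,(100,150,60),(120,255,255))
k=np.zeros_like(m);k[150:260,150:260]=1;m=m*k
cs,_=cv2.findContours(m,cv2.RETR_EXTERNAL,cv2.CHAIN_APPROX_NONE)
x=max(cs,key=cv2.contourArea);W=np.array([ray(f,u,v,.038)[:2] for u,v in x[:,0]]);print(cv2.minAreaRect((W*1000).astype(np.float32)))
E
```

```text
[ 0.56440195 -0.04812036]
[ 0.46110489 -0.28634034 -0.01319432]
[-217.5  -83.1  141.8] [-0.   2.9  0. ]
[-217.5  -32.1  141.8] [-0.   2.9  0. ]
((554.1620483398438, 59.05804443359375), (111.4376220703125, 50.782039642333984), 6.511307239532471)
```

Request:
drive_tool(
  rows="0 -50 0 0 0 0 150;0 -83 0 0 0 0 150;-48 -83 32 0 1 0 150;-96 -83 63 0 2 0 150;-145 -83 95 0 3 0 150;-195 -83 127 0 3 0 150;-217 -83 142 0 3 0 150;-217 -83 142 0 3 0 150;-217 -50 142 0 3 0 150;-217 -33 142 0 3 0 150;-217 -33 142 0 3 0 150;-217 -32 142 0 3 0 150",
)

```text
time: 15.85
tcp_pos: [0.5645, -0.0493, 0.0189]
ee_rot: [[0.115, 0.0, 0.993], [-0.993, -0.0, 0.115], [0.0, -1.0, 0.0]]
ft_force: [-0.2, 0.7, -2.1]
grip_width: 0.0553
```

Request:
drive_tool(
  rows="0 1 0 0 0 0 150;0 1 0 0 0 0 150;0 1 0 0 0 0 40;0 1 0 0 0 0 40;0 1 0 0 0 0 40;0 1 0 0 0 0 40;0 -40 0 0 0 0 255;0 -80 0 0 0 0 255;0 -80 0 0 0 0 255",
)

```text
time: 16.98
tcp_pos: [0.5671, -0.0489, 0.1019]
ee_rot: [[0.116, 0.007, 0.993], [-0.993, 0.001, 0.116], [-0.0, -1.0, 0.007]]
ft_force: [0.4, -0.2, 0.5]
grip_width: 0.0513
```

Request:
drive_tool(
  rows="60 -20 0 0 0 0 255;120 -40 0 0 0 0 255;180 -60 0 0 0 0 255;240 -60 0 0 0 0 255;280 -60 0 0 0 0 255",
)

```text
time: 17.6
tcp_pos: [0.5958, -0.3302, 0.1577]
ee_rot: [[0.113, -0.001, 0.994], [-0.994, -0.001, 0.113], [0.001, -1.0, -0.001]]
ft_force: [0.1, 0.1, 0.7]
grip_width: 0.0034
```

```bash
cat >> h.py <<'E'
def panels(f,z0=.038,box=None,show=True):
    C=cloud(f);hsv=cv2.cvtColor(f['image'],cv2.COLOR_RGB2HSV);m=cv2.inRange(hsv,(100,150,60),(120,255,255))
    cs,_=cv2.findContours(m,cv2.RETR_EXTERNAL,cv2.CHAIN_APPROX_NONE);out=[]
    for c in cs:
        if cv2.contourArea(c)<250: continue
        W=np.array([ray(f,u,v,z0)[:2] for u,v in c[:,0]]);r=cv2.minAreaRect((W*1000).astype(np.float32))
        if not(380<r[0][0]<720 and abs(r[0][1])<480): continue
        (cx,cy),(w,h),a=r
        if w<h: a+=90 if a<0 else -90
        k=np.zeros_like(m);cv2.drawContours(k,[c],-1,255,-1);k=cv2.erode(k,np.ones((3,3)))>0
        P=C[k];P=P[abs(P[:,2]-np.median(P[:,2]))<.012];t=np.radians(a);d=P[:,:2]-np.array([cx,cy])/1000
        u=d@[np.cos(t),np.sin(t)]/.06;v=d@[-np.sin(t),np.cos(t)]/.028
        A=np.c_[np.ones(len(u)),u,v,u*v];s=np.linalg.lstsq(A,P[:,2]*1000,rcond=None)[0]
        print('panel',np.round([cx,cy,w,h,a],1),'n',len(u),'corners ++,-+,--,+-',[round(float(s@[1,i,j,i*j]),1) for i,j in((1,1),(-1,1),(-1,-1),(1,-1))]);out.append((r,s))
    return out
E
python3 - <<'E'
from h import *
for n in('scene','top'):
    for i in range(2): f=grab(n); print(n);panels(f)
    cv2.imwrite('pics/f_%s.png'%n,cv2.resize(cv2.cvtColor(f['image'][140:250,140:300],cv2.COLOR_RGB2BGR),None,fx=5,fy=5))
E
```

```text
scene
panel [563.9 -50.2 113.1  50.2   7.1] n 303 corners ++,-+,--,+- [38.7, 38.6, 45.3, 37.8]
panel [551.4  58.2 113.   50.6   6.9] n 280 corners ++,-+,--,+- [37.3, 38.4, 38.7, 39.3]
scene
panel [563.9 -50.2 113.1  50.2   7.1] n 301 corners ++,-+,--,+- [38.4, 39.4, 43.8, 38.5]
panel [551.4  58.2 113.   50.6   6.9] n 281 corners ++,-+,--,+- [37.6, 37.6, 38.8, 38.8]
top
panel [554.2  59.1 111.4  50.8   6.5] n 449 corners ++,-+,--,+- [38.3, 37.8, 39.7, 36.7]
panel [565.8 -49.6 112.   50.1   6.8] n 441 corners ++,-+,--,+- [37.1, 39.5, 43.6, 38.7]
top
panel [554.2  59.2 111.3  50.7   7.2] n 445 corners ++,-+,--,+- [37.1, 38.8, 39.4, 37.6]
panel [565.7 -49.3 112.3  49.9   7.5] n 442 corners ++,-+,--,+- [37.5, 39.3, 43.2, 39.0]
```

View pics/f_top.png

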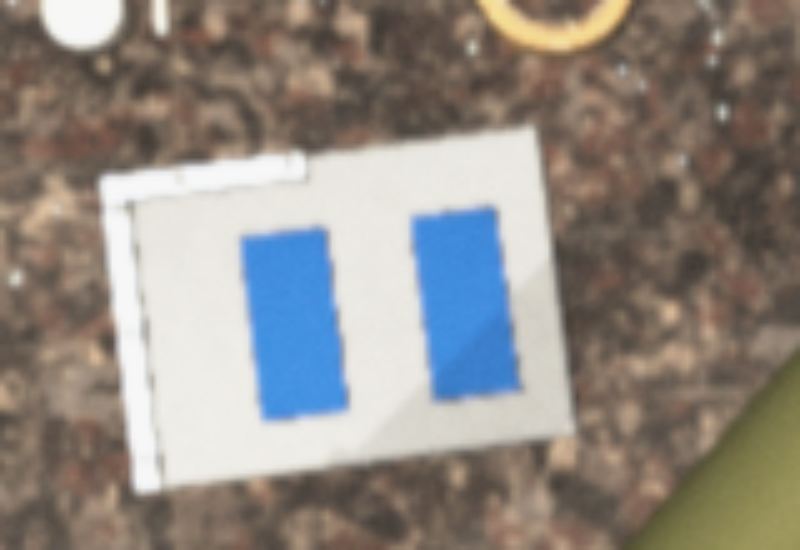

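```bash
python3 - <<'E'
from h import *
go([.516,-.077,.157],-83.3);go([.516,-.077,.036],-83.3)
E
```

```text
[-257.6    0.6  -51. ] [ 0.1 -0.2 -0.1]
[-257.5  121.6  -50.8] [ 0.1 -0.2 -0.1]
```

Request:
drive_tool(
  rows="-60 10 -12 0 0 0 255;-120 30 -25 0 0 0 255;-180 50 -37 0 0 0 255;-235 75 -48 0 0 0 255;-258 100 -51 0 0 0 255;-258 115 -51 0 0 0 255;-258 121 -51 0 0 0 255;-258 121 -51 0 0 0 255",
)

```text
time: 18.8
tcp_pos: [0.5166, -0.0776, 0.0378]
ee_rot: [[0.114, 0.0, 0.993], [-0.993, -0.001, 0.114], [0.001, -1.0, 0.0]]
ft_force: [0.2, -1.2, -0.2]
grip_width: 0.0004
```

Request:
drive_tool(
  rows="0 2 0 0 0 0 255;0 4 0 0 0 0 255;0 4 0 0 0 0 255",
)

```text
time: 19.18
tcp_pos: [0.5164, -0.0766, 0.0336]
ee_rot: [[0.115, 0.0, 0.993], [-0.993, -0.0, 0.115], [0.0, -1.0, 0.0]]
ft_force: [-0.2, 0.9, 0.1]
grip_width: 0.0006
```

Request:
drive_tool(
  rows="0 2 0 0 0 0 255;0 4 0 0 0 0 255;0 4 0 0 0 0 255",
)

```text
time: 19.55
tcp_pos: [0.5162, -0.0762, 0.0294]
ee_rot: [[0.116, -0.0, 0.993], [-0.993, 0.0, 0.116], [-0.0, -1.0, -0.0]]
ft_force: [0.2, -0.3, -0.7]
grip_width: 0.0004
```

Request:
drive_tool(
  rows="0 1 0 0 0 0 255;0 2 0 0 0 0 255;0 2 0 0 0 0 255",
)

```text
time: 19.92
tcp_pos: [0.5163, -0.0763, 0.0275]
ee_rot: [[0.116, -0.0, 0.993], [-0.993, -0.0, 0.116], [-0.0, -1.0, -0.0]]
ft_force: [-0.3, 0.1, 0.4]
grip_width: 0.0007
```

Request:
drive_tool(
  rows="0 1 0 0 0 0 255;0 2 0 0 0 0 255;0 2 0 0 0 0 255",
)

```text
time: 20.3
tcp_pos: [0.5164, -0.0763, 0.0256]
ee_rot: [[0.116, 0.0, 0.993], [-0.993, 0.0, 0.116], [0.0, -1.0, 0.0]]
ft_force: [-0.0, 0.8, 0.0]
grip_width: 0.0005
```

Request:
drive_tool(
  rows="0 1 0 0 0 0 255;0 1 0 0 0 0 255;0 2 0 0 0 0 255;0 2 0 0 0 0 255",
)

```text
time: 20.8
tcp_pos: [0.5165, -0.0764, 0.0248]
ee_rot: [[0.116, -0.0, 0.993], [-0.993, 0.001, 0.116], [-0.001, -1.0, -0.0]]
ft_force: [-4.5, 0.5, 12.8]
grip_width: 0.0005
```

```bash
python3 - <<'E'
from h import *
f=grab('scene');panels(f);print(readout.observe()['ft_force'])
E
```

```text
[-4.65580522  0.41901461 13.21899056]
```

```bash
python3 - <<'E'
from h import *
for n in('scene','top'):
    f=grab(n);C=cloud(f);im=f['image'].astype(int)
    hsv=cv2.cvtColor(f['image'],cv2.COLOR_RGB2HSV);m=cv2.inRange(hsv,(100,150,40),(120,255,255))>0
    for nm,p in(('c1',(.613,-.022)),('c2',(.497,-.036)),('c4',(.62,-.07))):
        k=m&(np.linalg.norm(C[...,:2]-p,axis=-1)<.012);print(n,nm,k.sum(),np.median(C[k][:,2])*1000 if k.any() else '')
E
```

```text
scene c1 0 
scene c2 3 37.22048449721393
scene c4 0 
top c1 21 43.578269023938134
top c2 0 
top c4 12 38.82041424953475
```

Request:
drive_tool(
  rows="0 -10 0 0 0 0 255;0 -40 0 0 0 0 100;0 -60 0 0 0 0 40;0 -60 0 0 0 0 40;0 -60 0 0 0 0 40",
)

```text
time: 21.58
tcp_pos: [0.5158, -0.0759, 0.0829]
ee_rot: [[0.116, -0.001, 0.993], [-0.993, 0.0, 0.116], [-0.0, -1.0, -0.001]]
ft_force: [-0.5, 0.2, -0.0]
grip_width: 0.0323
```

```bash
python3 - <<'E'
from h import *
p=[.5645,-.0487]
go([*p,.083],-83.3);go([*p,.0172],-83.3)
E
```

```text
[-21.4  -0.2  51.5] [ 0. -0. -0.]
[-21.4  65.6  51.6] [ 0. -0. -0.]
```

Request:
drive_tool(
  rows="-21 0 52 0 0 0 30;-21 0 52 0 0 0 30;-21 0 52 0 0 0 30;-21 30 52 0 0 0 30;-21 55 52 0 0 0 30;-21 65 52 0 0 0 30;-21 65 52 0 0 0 30;-21 65 52 0 0 0 150;-21 65 52 0 0 0 150;-21 65 52 0 0 0 150;-21 65 52 0 0 0 150;-21 65 52 0 0 0 150",
)

```text
time: 23.08
tcp_pos: [0.5659, -0.0492, 0.0191]
ee_rot: [[0.116, 0.001, 0.993], [-0.993, 0.0, 0.116], [-0.0, -1.0, 0.001]]
ft_force: [-0.5, 0.7, 3.7]
grip_width: 0.0552
```

```bash
python3 - <<'E'
from h import *
# tray inner floor: depth based extents
f=grab('top');C=cloud(f);hsv=cv2.cvtColor(f['image'],cv2.COLOR_RGB2HSV);m=cv2.inRange(hsv,(0,200,60),(8,255,255))>0
k=m&(abs(C[...,2]-.004)<.006)&(abs(C[...,1])<.5);k=cv2.morphologyEx(k.astype(np.uint8),cv2.MORPH_OPEN,np.ones((3,3)))
c=max(cv2.findContours(k,cv2.RETR_EXTERNAL,cv2.CHAIN_APPROX_NONE)[0],key=cv2.contourArea)
W=np.array([ray(f,u,v,.004)[:2] for u,v in c[:,0]]);print(cv2.minAreaRect((W*1000).astype(np.float32)))
go([.564,-.0487,.09],-83.3)
go([.53,.356,.09],-87.6);go([.53,.356,-.006],-87.6)
E
```

```text
((532.10498046875, 375.2630615234375), (181.60696411132812, 117.1589126586914), 0.8431140780448914)
[ -0.8 -71.   -1.8] [-0. -0. -0.]
[-406.7  -70.8   11.4] [-0.   4.3 -0. ]
[-406.7   25.2   11.3] [-0.   4.3 -0. ]
```

Request:
drive_tool(
  rows="0 -40 0 0 0 0 150;0 -72 0 0 0 0 150;-60 -72 2 0 1 0 150;-120 -72 4 0 1 0 150;-180 -72 6 0 2 0 150;-240 -72 7 0 3 0 150;-300 -72 9 0 4 0 150;-360 -72 10 0 4 0 150;-411 -72 12 0 4 0 150;-411 -71 12 0 4 0 150;-411 -20 12 0 4 0 150;-411 15 12 0 4 0 150",
)

```text
time: 24.62
tcp_pos: [0.5289, 0.3585, 0.0011]
ee_rot: [[0.046, -0.002, 0.999], [-0.999, -0.002, 0.046], [0.002, -1.0, -0.002]]
ft_force: [-0.0, -0.0, -1.6]
grip_width: 0.0558
```

```bash
python3 - <<'E'
from h import *
print(readout.observe()['ft_force'])
go([.532,.36,-.006],-87.6)
E
```

```text
[-1.39249182e-03 -4.96180823e-02 -1.55526757e+00]
[-1.4  7.1  3.2] [0.1 0.2 0.1]
```

Request:
drive_tool(
  rows="0 4 0 0 0 0 150;0 7 0 0 0 0 150;0 7 0 0 0 0 150;0 7 0 0 0 0 40;0 7 0 0 0 0 40;0 7 0 0 0 0 40;0 7 0 0 0 0 40;0 -40 0 0 0 0 40;0 -90 0 0 0 0 40;0 -90 0 0 0 0 40",
)

```text
time: 25.88
tcp_pos: [0.533, 0.3617, 0.0984]
ee_rot: [[0.046, 0.007, 0.999], [-0.999, 0.006, 0.046], [-0.005, -1.0, 0.007]]
ft_force: [-0.0, -0.1, 0.4]
grip_width: 0.0733
```

```bash
python3 - <<'E'
from h import *
f=grab('scene');panels(f,.012)
cv2.imwrite('pics/g.png',cv2.resize(cv2.cvtColor(f['image'][120:240,100:300],cv2.COLOR_RGB2BGR),None,fx=4,fy=4))
p=[.553,.06]; go([*p,.083],-83.3);go([*p,.018],-83.3)
E
```

```text
panel [568.4  72.  115.9  51.9   7.1] n 281 corners ++,-+,--,+- [38.4, 37.6, 39.2, 37.9]
panel [527.9 358.1 110.5  47.3   1.5] n 182 corners ++,-+,--,+- [10.7, 13.8, 18.2, 12.9]
[301.8  12.    7.8] [-0.2 -4.  -0.2]
[302.   77.    7.6] [-0.2 -4.  -0.2]
```

View pics/g.png

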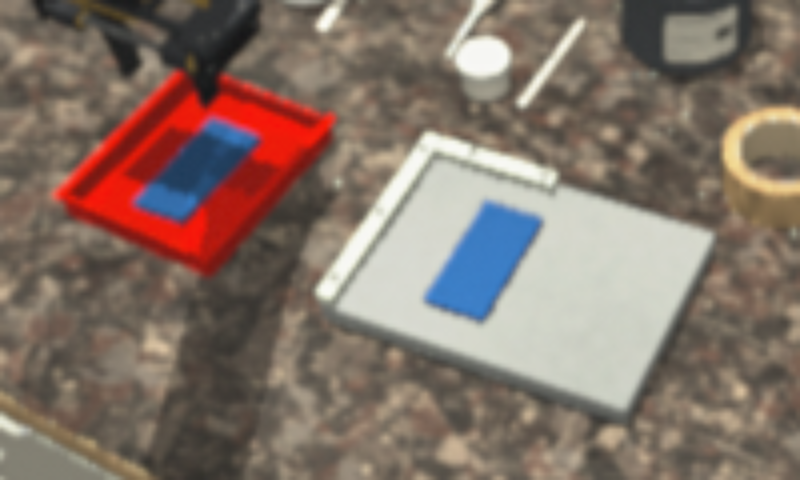

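```bash
python3 - <<'E'
from h import *
f=grab('top');panels(f)
g=cv2.cvtColor(f['image'],cv2.COLOR_RGB2GRAY)
# fence inner corner, coarse from crop; print rays
print('corner top',ray(f,166,180.6,.03)[:2],'far side-fence end',ray(f,172.4,237.4,.03)[:2],'end fence end',ray(f,200.6,175.6,.03)[:2])
go([.5595,.0045,.10],-83.2);go([.5595,.0045,.021],-83.2)
E
```

```text
panel [554.1  59.3 111.5  50.4   6.8] n 448 corners ++,-+,--,+- [39.2, 37.3, 40.4, 36.2]
corner top [0.63187288 0.16370673] far side-fence end [0.45020763 0.143211  ] end fence end [0.6466675  0.05266855]
[356.9  -6.4  13.1] [-0.  -4.1 -0.1]
[357.   72.6  13. ] [-0.  -4.1 -0.1]
```

Request:
drive_tool(
  rows="60 -6 2 0 0 0 255;120 -6 4 0 -1 0 255;180 -6 6 0 -2 0 255;240 -6 9 0 -3 0 255;300 -6 11 0 -4 0 255;357 -6 13 0 -4 0 255;357 -6 13 0 -4 0 255;357 30 13 0 -4 0 255;357 60 13 0 -4 0 255;357 73 13 0 -4 0 255;357 73 13 0 -4 0 255",
)

```text
time: 27.35
tcp_pos: [0.5586, 0.0047, 0.0196]
ee_rot: [[0.117, -0.002, 0.993], [-0.993, -0.001, 0.116], [0.0, -1.0, -0.002]]
ft_force: [0.4, -0.1, 0.7]
grip_width: 0.0006
```

```bash
python3 - <<'E'
from h import *
s=readout.observe();print(s['tcp_pos'],s['ft_force'],s['grip_width']);panels(grab('top'));panels(grab('scene'))
E
```

```text
[0.55856256 0.00465363 0.01958644] [ 0.40055237 -0.14511628  0.70068324] 0.0006168407600610036
panel [530.1 350.9 108.1  47.5   0.7] n 422 corners ++,-+,--,+- [12.5, 12.0, 20.8, 11.3]
panel [511.8 336.9 107.   45.4   1.6] n 185 corners ++,-+,--,+- [12.5, 15.7, 21.1, 14.0]
```

Push 60 mm toward the side fence (tool −x), 10 mm per row.

Request:
drive_tool(
  rows="-10 0 0 0 0 0 255;-20 0 0 0 0 0 255;-30 0 0 0 0 0 255;-40 0 0 0 0 0 255;-50 0 0 0 0 0 255;-60 0 0 0 0 0 255;-68 0 0 0 0 0 255;-68 0 0 0 0 0 255",
)

```text
time: 28.45
tcp_pos: [0.5513, 0.073, 0.0205]
ee_rot: [[0.117, -0.0, 0.993], [-0.993, 0.001, 0.117], [-0.001, -1.0, -0.0]]
ft_force: [0.1, 0.4, 0.1]
grip_width: 0.0008
```

Request:
drive_tool(
  rows="-2 0 0 0 0 0 255;-4 0 0 0 0 0 255;-4 0 0 0 0 0 255",
)

```text
time: 28.82
tcp_pos: [0.551, 0.0757, 0.0206]
ee_rot: [[0.116, -0.0, 0.993], [-0.993, 0.0, 0.116], [-0.0, -1.0, -0.0]]
ft_force: [-0.1, 0.1, 0.6]
grip_width: 0.0005
```

```bash
python3 - <<'E'
from h import *
s=readout.observe();print(s['tcp_pos'],s['ft_force'])
for n in('top','scene'):panels(grab(n))
E
```

```text
[0.55099789 0.0757157  0.02055987] [-0.0751366   0.14574614  0.61711026]
panel [530.1 350.9 108.1  47.5   0.7] n 421 corners ++,-+,--,+- [12.9, 11.4, 20.8, 10.3]
panel [511.8 336.9 107.   45.4   1.6] n 186 corners ++,-+,--,+- [12.4, 15.7, 21.0, 14.6]
```

Request:
drive_tool(
  rows="-2 0 0 0 0 0 255;-4 0 0 0 0 0 255;-6 0 0 0 0 0 255;-6 0 0 0 0 0 255",
)

```text
time: 29.42
tcp_pos: [0.5503, 0.0821, 0.0206]
ee_rot: [[0.116, 0.0, 0.993], [-0.993, 0.0, 0.116], [-0.0, -1.0, 0.0]]
ft_force: [-0.3, 0.0, 0.2]
grip_width: 0.0004
```

Request:
drive_tool(
  rows="-1 0 0 0 0 0 255;-2 0 0 0 0 0 255;-3 0 0 0 0 0 255;-3 0 0 0 0 0 255",
)

```text
time: 29.92
tcp_pos: [0.55, 0.0848, 0.0206]
ee_rot: [[0.116, 0.0, 0.993], [-0.993, 0.0, 0.116], [-0.0, -1.0, 0.0]]
ft_force: [-0.8, -0.4, -0.3]
grip_width: 0.0005
```

Request:
drive_tool(
  rows="-1 0 0 0 0 0 255;-2 0 0 0 0 0 255;-2 0 0 0 0 0 255",
)

```text
time: 30.3
tcp_pos: [0.5498, 0.0868, 0.0206]
ee_rot: [[0.116, 0.0, 0.993], [-0.993, 0.0, 0.116], [-0.0, -1.0, 0.0]]
ft_force: [0.6, -0.2, -0.2]
grip_width: 0.0006
```

Request:
drive_tool(
  rows="-1 0 0 0 0 0 255;-2 0 0 0 0 0 255;-3 0 0 0 0 0 255;-3 0 0 0 0 0 255",
)

```text
time: 30.8
tcp_pos: [0.5494, 0.0898, 0.0206]
ee_rot: [[0.116, 0.0, 0.993], [-0.993, 0.0, 0.116], [-0.0, -1.0, 0.0]]
ft_force: [0.2, -1.2, 0.6]
grip_width: 0.0003
```

Request:
drive_tool(
  rows="-1 0 0 0 0 0 255;-2 0 0 0 0 0 255;-2 0 0 0 0 0 255",
)

```text
time: 31.18
tcp_pos: [0.5493, 0.0906, 0.0206]
ee_rot: [[0.115, 0.0, 0.993], [-0.993, -0.001, 0.115], [0.001, -1.0, 0.0]]
ft_force: [1.3, -3.9, -0.0]
grip_width: 0.0006
```

Request:
drive_tool(
  rows="-1 0 0 0 0 0 255;-2 0 0 0 0 0 255;-2 0 0 0 0 0 255",
)

```text
time: 31.55
tcp_pos: [0.5493, 0.0907, 0.0207]
ee_rot: [[0.114, 0.001, 0.993], [-0.993, -0.003, 0.114], [0.003, -1.0, 0.0]]
ft_force: [0.9, -8.1, 0.6]
grip_width: 0.0007
```

Request:
drive_tool(
  rows="10 0 0 0 0 0 255;20 -20 0 0 0 0 255;15 -60 -30 0 0 0 255;0 -70 -70 0 0 0 255;-20 -70 -110 0 0 0 255;-20 -70 -120 0 0 0 255",
)

```text
time: 32.3
tcp_pos: [0.4256, 0.1014, 0.0915]
ee_rot: [[0.119, -0.0, 0.993], [-0.993, 0.004, 0.119], [-0.004, -1.0, 0.0]]
ft_force: [0.1, 0.2, 0.9]
grip_width: 0.0006
```

```bash
python3 - <<'E'
from h import *
s=readout.observe();print(s['tcp_pos'],s['ft_force'])
for n in('top','scene'):f=grab(n,'h_%s.png'%n);panels(f)
go([.465,.1195,.08],-83.2);go([.465,.1195,.021],-83.2)
cv2.imwrite('pics/h.png',cv2.resize(cv2.cvtColor(f['image'][120:240,150:300],cv2.COLOR_RGB2BGR),None,fx=5,fy=5))
E
```

```text
[0.42560394 0.10136608 0.09153429] [0.0703593  0.17319099 0.86444617]
panel [530.1 350.9 108.1  47.5   0.7] n 424 corners ++,-+,--,+- [12.2, 12.3, 19.7, 12.0]
panel [545.  126.1 113.6  51.6   6.6] n 462 corners ++,-+,--,+- [39.1, 35.5, 40.4, 36.7]
[-14.9  11.6  39.7] [-0.1 -0.1 -0.2]
[-14.7  70.6  39.6] [-0.1 -0.1 -0.2]
```

View pics/h.png

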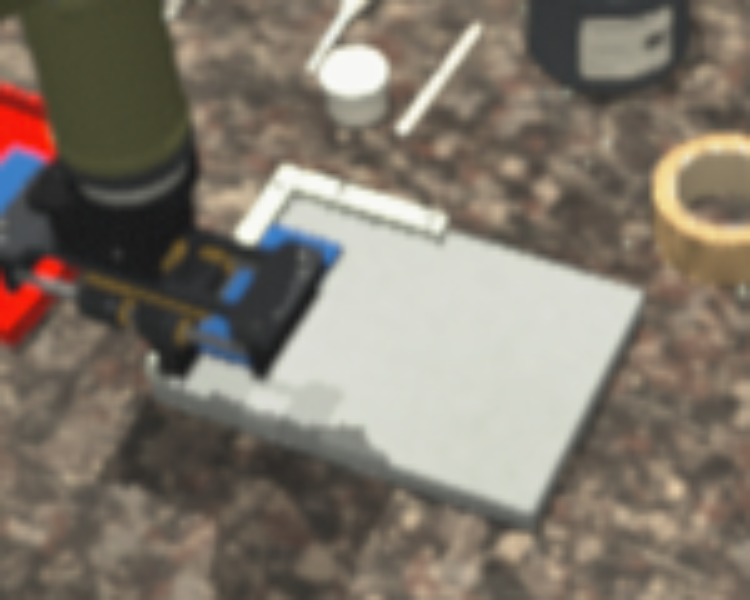

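Request:
drive_tool(
  rows="-15 12 40 0 0 0 255;-15 40 40 0 0 0 255;-15 65 40 0 0 0 255;-15 70 40 0 0 0 255;-15 70 40 0 0 0 255;-15 70 45 0 0 0 255;-15 70 53 0 0 0 255;-15 70 60 0 0 0 255;-15 70 67 0 0 0 255;-15 70 73 0 0 0 255;-15 70 73 0 0 0 255",
)

```text
time: 33.78
tcp_pos: [0.4991, 0.1228, 0.0206]
ee_rot: [[0.116, 0.001, 0.993], [-0.993, -0.0, 0.116], [0.001, -1.0, 0.001]]
ft_force: [-1.1, -0.2, 0.6]
grip_width: 0.0003
```

Request:
drive_tool(
  rows="0 0 2 0 0 0 255;0 0 4 0 0 0 255;0 0 4 0 0 0 255",
)

```text
time: 34.15
tcp_pos: [0.5023, 0.1234, 0.0206]
ee_rot: [[0.116, 0.0, 0.993], [-0.993, 0.0, 0.116], [-0.0, -1.0, 0.0]]
ft_force: [-0.5, 0.2, -0.2]
grip_width: 0.0005
```

Request:
drive_tool(
  rows="0 0 1 0 0 0 255;0 0 3 0 0 0 255;0 0 3 0 0 0 255",
)

```text
time: 34.52
tcp_pos: [0.5055, 0.1238, 0.0207]
ee_rot: [[0.116, 0.001, 0.993], [-0.993, 0.0, 0.116], [-0.0, -1.0, 0.001]]
ft_force: [-0.0, 0.5, 0.3]
grip_width: 0.0004
```

Request:
drive_tool(
  rows="0 0 1 0 0 0 255;0 0 2 0 0 0 255;0 0 2 0 0 0 255",
)

```text
time: 34.9
tcp_pos: [0.5068, 0.1239, 0.0205]
ee_rot: [[0.116, -0.001, 0.993], [-0.993, -0.0, 0.116], [-0.0, -1.0, -0.001]]
ft_force: [-2.6, -0.8, 2.5]
grip_width: 0.0004
```

Request:
drive_tool(
  rows="0 0 1 0 0 0 255;0 0 2 0 0 0 255;0 0 2 0 0 0 255",
)

```text
time: 35.28
tcp_pos: [0.5068, 0.1239, 0.0201]
ee_rot: [[0.116, -0.005, 0.993], [-0.993, -0.0, 0.116], [-0.0, -1.0, -0.005]]
ft_force: [-7.5, -1.4, 5.0]
grip_width: 0.0003
```

Request:
drive_tool(
  rows="0 0 -6 0 0 0 255;0 -10 -20 0 0 0 255;0 -60 -30 0 0 0 255;0 -60 -30 0 0 0 255",
)

```text
time: 35.78
tcp_pos: [0.4824, 0.1219, 0.084]
ee_rot: [[0.116, 0.007, 0.993], [-0.993, 0.006, 0.116], [-0.005, -1.0, 0.008]]
ft_force: [0.6, 0.7, -0.5]
grip_width: 0.0004
```

```bash
python3 - <<'E'
from h import *
panels(grab('top'));print(readout.observe()['tcp_pos'])
go([.581,.078,.085],-83.2);go([.581,.078,.021],-83.2)
E
```

```text
panel [530.1 350.9 108.1  47.5   0.7] n 423 corners ++,-+,--,+- [12.6, 12.4, 20.1, 11.4]
panel [579.2 129.9 110.2  52.1   6.6] n 430 corners ++,-+,--,+- [38.5, 37.4, 38.4, 37.4]
[0.48113043 0.1217746  0.08226974]
[55.1 -2.4 94.1] [-0.3 -0.1 -0.2]
[55.3 61.6 93.8] [-0.3 -0.1 -0.2]
```

Request:
drive_tool(
  rows="30 -3 50 0 0 0 255;55 -3 94 0 0 0 255;55 -3 94 0 0 0 255;55 30 94 0 0 0 255;55 55 94 0 0 0 255;55 61 94 0 0 0 255;55 61 94 0 0 0 255;49 61 94 0 0 0 255;44 61 94 0 0 0 255;42 61 94 0 0 0 255;40 61 94 0 0 0 255;40 61 94 0 0 0 255",
)

```text
time: 37.33
tcp_pos: [0.5773, 0.092, 0.0197]
ee_rot: [[0.116, 0.0, 0.993], [-0.993, 0.0, 0.116], [-0.0, -1.0, 0.0]]
ft_force: [0.2, 0.1, 0.9]
grip_width: 0.0002
```

Request:
drive_tool(
  rows="-1 0 0 0 0 0 255;-2 0 0 0 0 0 255;-2 0 0 0 0 0 255",
)

```text
time: 37.7
tcp_pos: [0.5772, 0.0937, 0.0196]
ee_rot: [[0.116, 0.0, 0.993], [-0.993, -0.0, 0.116], [0.0, -1.0, 0.0]]
ft_force: [-0.5, -0.7, -0.9]
grip_width: 0.0002
```

Request:
drive_tool(
  rows="-1 0 0 0 0 0 255;-2 0 0 0 0 0 255;-2 0 0 0 0 0 255",
)

```text
time: 38.08
tcp_pos: [0.5771, 0.0939, 0.0196]
ee_rot: [[0.115, 0.001, 0.993], [-0.993, -0.002, 0.115], [0.002, -1.0, 0.0]]
ft_force: [0.6, -5.7, -0.6]
grip_width: 0.0003
```

Request:
drive_tool(
  rows="8 0 0 0 0 0 255;20 -20 0 0 0 0 255;60 -70 0 0 0 0 255;120 -110 0 0 0 0 255;180 -130 0 0 0 0 255;240 -130 0 0 0 0 255;300 -130 0 0 0 0 255;340 -130 0 0 0 0 255;340 -130 0 0 0 0 255",
)

```text
time: 39.2
tcp_pos: [0.6145, -0.2487, 0.1515]
ee_rot: [[0.107, 0.001, 0.994], [-0.994, -0.003, 0.107], [0.004, -1.0, 0.001]]
ft_force: [0.2, 1.1, -0.7]
grip_width: 0.0002
```

```bash
python3 - <<'E'
from h import *
for n in('top','scene'):f=grab(n);panels(f);panels(f,.012) if n=='scene' else 0
cv2.imwrite('pics/i.png',cv2.resize(cv2.cvtColor(f['image'][120:240,100:260],cv2.COLOR_RGB2BGR),None,fx=5,fy=5,interpolation=cv2.INTER_CUBIC))
E
```

```text
panel [530.1 350.9 108.1  47.5   0.7] n 423 corners ++,-+,--,+- [11.9, 13.0, 19.2, 11.8]
panel [578.3 130.  112.1  51.8   6.7] n 461 corners ++,-+,--,+- [39.4, 35.9, 39.5, 37.3]
panel [575.8 129.1 114.9  51.3   6.9] n 268 corners ++,-+,--,+- [37.6, 37.9, 39.3, 38.5]
panel [511.8 337.  107.   45.7   1.6] n 188 corners ++,-+,--,+- [12.9, 15.3, 23.1, 14.0]
panel [593.3 144.5 117.9  52.7   6.9] n 268 corners ++,-+,--,+- [37.4, 37.6, 38.9, 38.2]
panel [527.6 357.8 109.8  46.9   1.6] n 188 corners ++,-+,--,+- [12.5, 12.5, 19.3, 12.7]
```

View pics/i.png

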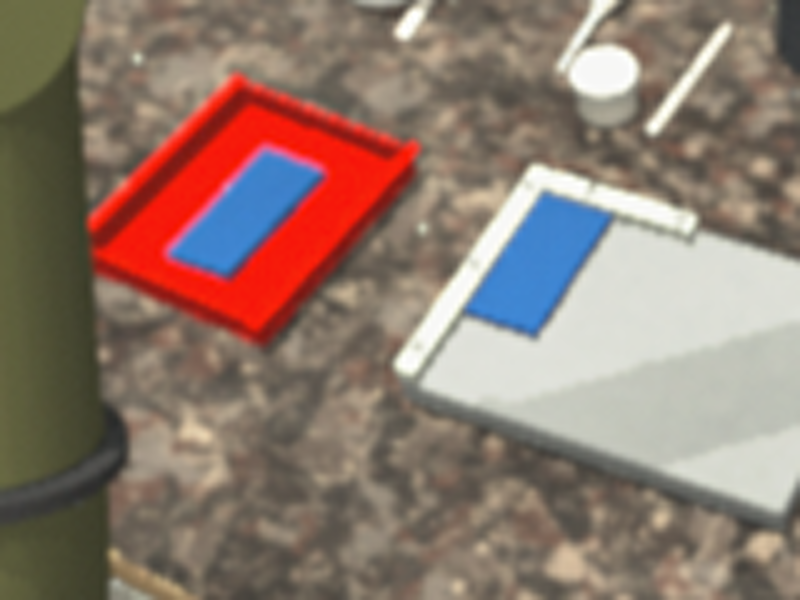

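```bash
python3 -c "
from h import *
print(job.sign_off())"
```

```text
the job is handed in; nothing more can be done
None
```

I handed the job in at about 39 s. The warped panel is flat in the red tray and the sound one is snug in the fence corner. `sign_off` gave no verdict, so this rests on my own measurements.

- **Finding the warped panel:** I laid both panels side by side on the plate. The depth fit showed the one that started nearer the robot (front right) with its −x −y corner about 6 mm up. I pressed that corner with the closed fingertips to about 13 N, and the opposite corner rose to about 43.6 mm, so it rocks. I did not press the other panel's corners: its fitted corner heights were level to 1–3 mm, and the rocker had already been found.
- **Tray:** the warped panel lies near the middle of the tray floor. Its upper-face corners measure about 12–13 mm, with the raised one at about 19–20 mm.
- **Fence corner:** I pushed the sound panel into +y, then +x, then +y again. I felt each fence at about 6–8 N, and the last +y contact came within about 0.1 mm of where I predicted it. Both views put it at about (576–578, 129–130) mm with a yaw of 6.7–6.9°; I estimated the plate's yaw at about 6.7°.
- **Disagreements:**
  - The real fingertips stood about 38–40 mm higher than the reported TCP with `tips_ahead` = 25 mm would put them. My first two closes therefore passed over the panel without touching it, and I set heights from camera depth and touch after that.
  - The two views differ by 2–3 mm in x for the sound panel, about the calibration limit.
- **Bystanders:** the tape roll and the white jar looked unmoved in the pictures, and I did not approach the beaker. I did not measure any of the three.

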